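Lift the spice caddy out of the pantry chest

TASK

Slide the lid of the pantry chest fully open, then take the teal spice caddy by its wooden grip bar, lift it straight up out of the compartment and keep holding it still and level above the open compartment, its underside about 60 mm above the chest's rim, so that I can wipe the compartment out. All four spice jars must stay upright in their cells, and the bowl, storage jar and measuring cup beside the chest must be left alone. The program finishes while the gripper is still holding the caddy up there: do not put it back.

Things in the scene. Friction and masses are not known exactly. Their poses are not given: they have to be found in the camera images.
- chest: Fixed wooden pantry chest, 170 (x) x 340 (y) x 136 mm high; origin: centre of its underside on the counter, z up, y lengthwise. The -y half is an open-topped compartment, 150 x 155 mm inside, walls 10 mm; the +y half is closed on top. Walls 120 mm high; dark runners 12 mm wide on both long edges reach 136 mm (the rim), 146 mm apart. Two round knobs (look only) on the -x face.
- well (a point): Centre of the compartment's floor, at (0, -82.5, 10) mm in the chest's frame.
- lid (a joint): Slide of the flat pale wooden lid, in m: 0 = over the compartment, 0.16 = end stop, compartment fully open. It grows as the lid moves along the chest's +y; starts at 0 to 0.04. Friction about 2 N; stays where left. Lid 144 (x) x 165 (y) x 9 mm, its top 131 mm above the counter.
- lid_grip (a point): Middle of the top of the lid's dark steel grip bar, 155 mm above the counter, at the lid's centre; it moves with the lid; axes as the chest's. The bar is 90 mm long along x, 14 mm thick along y and stands 24 mm above the lid.
- caddy: Loose teal spice caddy in the compartment under the lid, within 0.1 rad and 8 mm of square and central. Tray 104 (x) x 106 (y) mm, walls 26 mm high, four cells; a 6 mm upright panel along y in the middle carries a pale wooden grip bar 92 mm long (y), 14 mm thick (x), 80 to 104 mm above the origin. Origin: centre of the underside (10 mm above the counter at the start); z up. About 460 g with jars.
- caddy_grip (a point): Centre of the caddy's grip bar, 94 mm above the caddy's underside (10 mm below the bar's top); axes as the caddy's. Grip across x. The spice jars' tops are 40 mm below this point.
- spice0: Loose rust red spice jar with aluminium cap, 37 mm across, 50 mm tall, about 60 g, standing in the caddy's -x -y cell. Origin: centre of its underside, 4 mm above the caddy's underside; z up.
- spice1: Loose mustard yellow spice jar with aluminium cap, 37 mm across, 50 mm tall, about 60 g, standing in the caddy's -x +y cell. Origin: centre of its underside, 4 mm above the caddy's underside; z up.
- spice2: Loose olive green spice jar with aluminium cap, 37 mm across, 50 mm tall, about 60 g, standing in the caddy's +x -y cell. Origin: centre of its underside, 4 mm above the caddy's underside; z up.
- spice3: Loose dark brown spice jar with aluminium cap, 37 mm across, 50 mm tall, about 60 g, standing in the caddy's +x +y cell. Origin: centre of its underside, 4 mm above the caddy's underside; z up.
- bowl: Bystander: pale green bowl, 90 mm across, 50 mm tall, standing loose beside the chest. Origin: centre of its underside.
- lentils: Bystander: orange storage jar with a steel cap, 72 mm across, 110 mm tall, standing loose beside the chest. Origin: centre of its underside.
- measure: Bystander: steel measuring cup without handle, 68 mm across, 45 mm tall, standing loose beside the chest. Origin: centre of its underside.

How it is judged:
By the outcome, as a careful person would: the job done as asked, in the order asked, and still so for the second after the job is handed in, while the arm keeps its last pose, push and grip.
It also fails if it takes over 56 s, if anything falls off the work surface, if the arm or the gripper's body presses on something with over 40 N, if the wrist force passes 120 N, or if a joint passes its speed limit or range.

ROBOT

A 6-joint arm with a two-finger parallel gripper is mounted at the origin on the work surface. World frame = base frame: x ahead of the robot, y to its left, z up, the work surface at z = 0. Lengths are in m, angles in rad, forces in N, time in s.
With the tool pointing down it reaches from about 0.25 to 0.725 m from the base axis. Payload 9.7 kg.
Tool frame: the origin (TCP) lies at the centre of the arm's flange, where the gripper is bolted on; the fingertips stand 173 mm ahead of it and the grasp point (between the pads) lies 155 mm ahead of it; z points along the fingers, y is the line along which they close (so a half turn about z gives the same grasp; the last joint's range is limited). The gripper opens to 85 mm and grips with 20 to 120 N. Pads are 22 mm wide; open, the fingers measure 114 mm over their backs; the gripper's body (76 mm by 85 mm) begins 54 mm behind the grasp point. The pads swing forward as they close: fully open they stand 13 mm farther back than shut.
Start: joints at [0, 0.087, 0.176, 1.66, 0, 1.571], TCP at [0.55, 0, 0.405] pointing down, gripper open.
Joint ranges: [-3.13, 3.13], [-0.85, 1.81], [-1.15, 1.24], [-2.2, 2.28], [-1.44, 1.52], [-3.14, 3.14]. Speed limits (rad/s): [2.22, 2.22, 2.57, 3.14, 3.14, 3.14].

INTERFACE

Orientations are given as a rotation vector (axis times angle).
In Python, from bench import get_obs, camera, get_calibration, order, outline_of, mark_of gives the robot as it stands. The module is installed in compiled form; this text tells all that it offers.
- The arm moves only by the tool move_arm, never from a script. Its argument "rows" is a list of rows, each an object of numbers: "tx", "ty", "tz": the shift along the tool's x, y, z normalised to -1 to 1, where 1 is 0.1 m; "wx", "wy", "wz": the turn, a rotation vector about the tool's x, y, z normalised to -1 to 1, where 1 is pi/2 rad. A call has 1 to 12 rows; each row is the pose to reach, as a shift and turn from the pose commanded when the call began, along the tool's axes at that moment; what a row does not reach only later rows make up. A row lasts 1/12 s, in which the tool goes at most 41.7 mm and 7.16 degrees, less where a joint would pass 70% of its speed; a pose out of reach is approached as far as the arm can. A call with a number of a shift or a turn outside -1 to 1 is refused whole. A call with a gripper value outside its range is refused whole. "claw" is the opening, from 0 (shut) to 1 (fully open), set as the call begins (left out, the last holds). The fingers move at their own pace and stop on an object; "newtons" is the grip in N (left out, the last holds). Time passes only in rows, so rows that repeat a pose let the fingers close. It gives the time, the measured TCP pose, the force, the opening and the grip force at its end, in the units of the state.
- get_obs(): the state, without advancing time (a new reading comes with each control period).
- camera(name): name is "scene" or "side" or "wrist"; returns (picture, depth): 480x640x3 uint8, red, green, blue; 480x640 float32, m along the optical axis (not along the pixel's ray), 0 where there is no reading.
- get_calibration(name): a dict with "mtx" (3x3 intrinsics, pixels), "R" (3x3) and "t" (3): a world point X has camera coordinates R X + t. Camera axes: x right, y down, z forward; pixel columns grow to the right and rows downward; lengths in m; the calibration is good to about 2 mm. A picture is of the moment at which its call begins: read the wrist's pose just before it. get_calibration takes no time and is no camera call; for the wrist camera it gives the pose at the moment of the call.
- order.sign_off(): hands the job in; it is judged then, once.
Trained networks look in the newest picture that a camera, given by its name, has taken for a name from the list of things; names that differ only in an ending like _2 or _b are one class to them, and where a whole thing is asked for, a point or a joint stands for the part that bears it (a point fixed in the world has none). Each returns a list of dicts, best first, with "score" (0 to 1); they miss things now and then, are a little off and sometimes report something else, mostly with a low value. They report only what shows in the picture. A call takes as long as a camera call.
- outline_of(camera, thing): "pixels" (480x640 bool, what is visible of it).
- mark_of(camera, thing): "location" ([x, y, z] in m, in world coordinates, good to about 4 mm: a listed point, or the origin of a listed thing).
The state is a dict: "time_s": time; "joint_pos": joint angles; "qd": joint speeds; "effort": joint torques, N m; "tool_pos": TCP position; "tool_rot": TCP orientation; "contact_force": force on the tool from outside, world axes, zero at the start; "torque": the same for the moment, N m; "gripper_width": finger opening in m; "grip_force": force on a finger pad.
Only numpy, scipy, OpenCV 4.12 (cv2) and the standard library are available. Lean on these libraries where they do the work, as an engineer would, in place of code of your own. Each camera call takes 0.05 s, during which the arm holds its last target. There are 200 camera calls.

## Working session

There is one attempt and no reset: what is moved stays moved. The work goes in short steps, Python scripts to look and compute and a tool call to move; the robot and the scene stay as the last step left them, time stands still between calls to the robot, and variables do not carry over. Pictures are saved under pics/ and viewed, at most 10 in all, crops included, and the job is handed in when it is done.

Besides the shell and the picture viewer there is one more tool, called after "Emit:" as a command line: name --argument value ..., lists and objects as JSON in quotes. move_arm: Moves the arm, as the interface text tells. Its arguments: {"type":"object","properties":{"rows":{"type":"array","items":{"type":"object","properties":{"tx":{"type":"number","minimum":-1,"maximum":1},"ty":{"type":"number","minimum":-1,"maximum":1},"tz":{"type":"number","minimum":-1,"maximum":1},"wx":{"type":"number","minimum":-1,"maximum":1},"wy":{"type":"number","minimum":-1,"maximum":1},"wz":{"type":"number","minimum":-1,"maximum":1}}}},"claw":{"type":"number"},"newtons":{"type":"number"}},"required":["rows"]}

```bash
mkdir -p pics; python3 - <<'E'
from bench import *
import cv2,numpy as np
o=get_obs();print({k:np.round(v,3) for k,v in o.items()})
ims=[]
for c in ["scene","side","wrist"]:
    p,d=camera(c);cv2.imwrite(f"pics/{c}0.png",p[:,:,::-1]);ims.append(p)
    for n in ["chest","well","lid_grip","caddy","caddy_grip","bowl","lentils","measure"]:
        r=mark_of(c,n)
        print(c,n,[(np.round(x["location"],3).tolist(),round(x["score"],2)) for x in r[:2]])
h=np.hstack([cv2.resize(i,(400,300)) for i in ims[:2]])
cv2.imwrite("pics/a.png",h[:,:,::-1])
E
```

```text
{'time_s': np.float64(0.0), 'joint_pos': array([0.   , 0.087, 0.175, 1.66 , 0.   , 1.571]), 'qd': array([ 0.   ,  0.001, -0.   , -0.001,  0.001, -0.   ]), 'effort': array([ 1.0000e-03, -5.2039e+01,  4.6480e+01,  1.6000e-02,  0.0000e+00,
       -0.0000e+00]), 'tool_pos': array([0.55 , 0.   , 0.404]), 'tool_rot': array([-2.221e+00, -2.221e+00,  1.000e-03]), 'contact_force': array([-0.677,  0.802, -0.506]), 'torque': array([-0.016,  0.035,  0.008]), 'grip_force': np.float64(0.0), 'gripper_width': np.float64(0.085)}
scene chest [([0.593, 0.044, -0.003], 0.88)]
scene well []
scene lid_grip [([0.571, -0.004, 0.156], 0.57)]
scene caddy []
scene caddy_grip [([0.59, 0.04, -0.002], 0.48)]
scene bowl [([0.664, 0.278, 0.001], 0.6)]
scene lentils [([0.761, 0.064, 0.003], 0.86), ([0.661, 0.278, 0.002], 0.43)]
scene measure [([0.721, -0.086, -0.003], 0.93)]
side chest [([0.585, 0.045, 0.001], 0.9)]
side well []
side lid_grip [([0.568, -0.001, 0.157], 0.97)]
side caddy []
side caddy_grip []
side bowl [([0.763, 0.064, 0.001], 0.33)]
side lentils [([0.759, 0.063, -0.003], 0.73)]
side measure [([0.722, -0.082, -0.0], 0.85)]
wrist chest [([0.586, 0.042, -0.0], 0.93)]
wrist well []
wrist lid_grip [([0.574, -0.01, 0.158], 0.66)]
wrist caddy []
wrist caddy_grip [([0.584, 0.047, -0.001], 0.67)]
wrist bowl []
wrist lentils [([0.754, 0.064, -0.002], 0.94)]
wrist measure []
```

View pics/scene0.png

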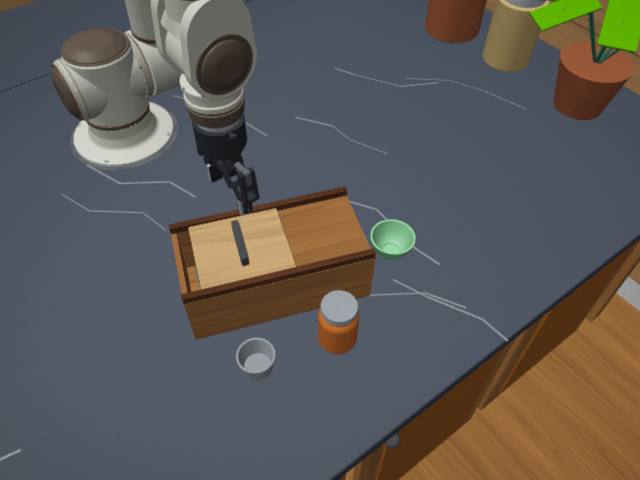

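View pics/wrist0.png

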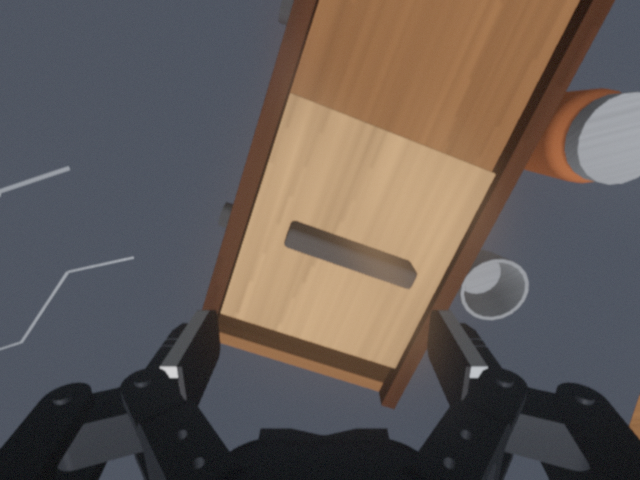

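Scene view: the lid (235,245) is slightly open, with the bowl at (393,240), storage jar (338,320) and cup (256,360) clear of it. Wrist view: the steel bar runs (290,235)–(412,275) and the chest is yawed about -0.33 rad. I'll measure this from depth next.

```bash
cat > h.py <<'E'
from bench import *
import numpy as np,cv2
def cloud(c):
    k=get_calibration(c);p,d=camera(c)
    v,u=np.mgrid[:480,:640]
    X=np.stack([(u-k["mtx"][0,2])/k["mtx"][0,0]*d,(v-k["mtx"][1,2])/k["mtx"][1,1]*d,d],-1)
    W=(X-k["t"])@k["R"]; W[d<=0]=np.nan
    return p,W
def rect(P):
    (c,s,a)=cv2.minAreaRect((P[:,:2]*1000).astype(np.float32))
    return np.round(c,1),np.round(s,1),round(a,2)
E
python3 - <<'E'
from h import *
for c in ["scene","side","wrist"]:
    p,W=cloud(c)
    for n in ["lid_grip","chest","lid"]:
        r=outline_of(c,n)
        if not r: continue
        m=cv2.erode(r[0]["pixels"].astype(np.uint8),np.ones((3,3)))>0
        P=W[m];P=P[~np.isnan(P[:,2])]
        z=P[:,2]
        print(c,n,r[0]["score"],len(P),np.round(np.percentile(z,[2,50,95]),4))
        for lo,hi in [(.148,.165),(.132,.142),(.126,.1335)]:
            Q=P[(z>lo)&(z<hi)]
            if len(Q)>40:
                print("  ",lo,len(Q),np.median(Q[:,2]).round(4),rect(Q))
E
```

```text
scene lid_grip 0.85 5458 [0.1285 0.1316 0.1536]
   0.148 338 0.1551 (array([567.8,  -6.2]), array([14.1, 89. ]), 69.76)
   0.132 1772 0.1328 (array([566.9,  -6.2]), array([161.3, 136.9]), 69.64)
   0.126 4678 0.1313 (array([565.4,  -5.3]), array([162.2, 139.1]), 69.48)
scene chest 0.96 20384 [0.0118 0.1215 0.1369]
   0.148 338 0.1551 (array([567.8,  -6.2]), array([14.1, 89. ]), 69.76)
   0.132 4072 0.1341 (array([586.4,  44.1]), array([335.8, 172.5]), 69.54)
   0.126 5837 0.1312 (array([586.8,  44.3]), array([334.1, 172.6]), 70.04)
scene lid 0.76 5452 [0.1285 0.1316 0.1536]
   0.148 338 0.1551 (array([567.8,  -6.2]), array([14.1, 89. ]), 69.76)
   0.132 1768 0.1328 (array([566.2,  -5.8]), array([161.5, 138.1]), 69.48)
   0.126 4678 0.1313 (array([565.5,  -5.2]), array([161.6, 140. ]), 69.82)
side lid_grip 0.78 6066 [0.129 0.132 0.154]
   0.148 449 0.155 (array([567.3,  -7.5]), array([16.4, 88.8]), 69.12)
   0.132 2412 0.1328 (array([566.5,  -9.5]), array([162.5, 139.1]), 69.86)
   0.126 4954 0.1317 (array([567.3,  -8.6]), array([164.4, 140.2]), 69.3)
side chest 0.87 14978 [0.0132 0.1
[... 604 characters left out ...]
4]), 69.69)
   0.132 6829 0.1323 (array([568.7,  -4.9]), array([162.1, 140.9]), 69.73)
   0.126 40081 0.1314 (array([568.7,  -5.6]), array([163.6, 142.4]), 69.66)
wrist chest 0.84 100208 [0.1082 0.1309 0.1371]
   0.148 2987 0.155 (array([568.6,  -5.4]), array([14.8, 89.4]), 69.69)
   0.132 21298 0.1357 (array([582. ,  30.2]), array([307.4, 169.9]), 69.79)
   0.126 43853 0.1313 (array([582.5,  30.4]), array([303.8, 147.3]), 69.64)
wrist lid 0.75 43776 [0.13   0.1314 0.1543]
   0.148 2987 0.155 (array([568.6,  -5.4]), array([14.8, 89.4]), 69.69)
   0.132 6817 0.1323 (array([568.9,  -5. ]), array([162. , 141.8]), 69.59)
   0.126 40011 0.1314 (array([568.9,  -5.5]), array([163.6, 142.9]), 69.68)
```

Emit:
move_arm --claw 0 --newtons 30 --rows '[{"tx": -0.15, "ty": 0.01, "wz": 0.075}, {"tx": -0.3, "ty": 0.03, "wz": 0.15}, {"tx": -0.435, "ty": 0.04, "wz": 0.226}, {"tx": -0.435, "ty": 0.04, "wz": 0.226}, {"tx": -0.435, "ty": 0.04, "wz": 0.226}, {"tx": -0.435, "ty": 0.04, "wz": 0.226, "tz": 0.2}, {"tx": -0.435, "ty": 0.04, "wz": 0.226, "tz": 0.4}, {"tx": -0.435, "ty": 0.04, "wz": 0.226, "tz": 0.6}, {"tx": -0.435, "ty": 0.04, "wz": 0.226, "tz": 0.75}, {"tx": -0.435, "ty": 0.04, "wz": 0.226, "tz": 0.85}, {"tx": -0.435, "ty": 0.04, "wz": 0.226, "tz": 0.91}, {"tx": -0.435, "ty": 0.04, "wz": 0.226, "tz": 0.91}]'

```text
invalid input at $.rows[0]: expected keys tx, ty, tz, wx, wy, wz
```

Emit:
move_arm --claw 0 --newtons 30 --rows '[{"tx": -0.15, "ty": 0.01, "tz": 0, "wx": 0, "wy": 0, "wz": 0.075}, {"tx": -0.3, "ty": 0.03, "tz": 0, "wx": 0, "wy": 0, "wz": 0.15}, {"tx": -0.435, "ty": 0.04, "tz": 0, "wx": 0, "wy": 0, "wz": 0.226}, {"tx": -0.435, "ty": 0.04, "tz": 0, "wx": 0, "wy": 0, "wz": 0.226}, {"tx": -0.435, "ty": 0.04, "tz": 0, "wx": 0, "wy": 0, "wz": 0.226}, {"tx": -0.435, "ty": 0.04, "tz": 0.2, "wx": 0, "wy": 0, "wz": 0.226}, {"tx": -0.435, "ty": 0.04, "tz": 0.4, "wx": 0, "wy": 0, "wz": 0.226}, {"tx": -0.435, "ty": 0.04, "tz": 0.6, "wx": 0, "wy": 0, "wz": 0.226}, {"tx": -0.435, "ty": 0.04, "tz": 0.75, "wx": 0, "wy": 0, "wz": 0.226}, {"tx": -0.435, "ty": 0.04, "tz": 0.85, "wx": 0, "wy": 0, "wz": 0.226}, {"tx": -0.435, "ty": 0.04, "tz": 0.91, "wx": 0, "wy": 0, "wz": 0.226}, {"tx": -0.435, "ty": 0.04, "tz": 0.91, "wx": 0, "wy": 0, "wz": 0.226}]'

```text
time_s: 2.95
tool_pos: [0.5538, -0.0431, 0.3128]
tool_rot: [-2.576, -1.796, 0.002]
contact_force: [-0.4, 0.8, 0.5]
gripper_width: -0.0001
grip_force: 0.0
```

Emit:
move_arm --rows '[{"tx": 0.1, "ty": 0, "tz": 0, "wx": 0, "wy": 0, "wz": 0}, {"tx": 0.18, "ty": 0, "tz": 0, "wx": 0, "wy": 0, "wz": 0}, {"tx": 0.25, "ty": 0, "tz": 0, "wx": 0, "wy": 0, "wz": 0}, {"tx": 0.32, "ty": 0, "tz": 0, "wx": 0, "wy": 0, "wz": 0}, {"tx": 0.4, "ty": 0, "tz": 0, "wx": 0, "wy": 0, "wz": 0}, {"tx": 0.5, "ty": 0, "tz": 0, "wx": 0, "wy": 0, "wz": 0}, {"tx": 0.6, "ty": 0, "tz": 0, "wx": 0, "wy": 0, "wz": 0}, {"tx": 0.7, "ty": 0, "tz": 0, "wx": 0, "wy": 0, "wz": 0}, {"tx": 0.8, "ty": 0, "tz": 0, "wx": 0, "wy": 0, "wz": 0}, {"tx": 0.9, "ty": 0, "tz": 0, "wx": 0, "wy": 0, "wz": 0}, {"tx": 0.95, "ty": 0, "tz": 0, "wx": 0, "wy": 0, "wz": 0}, {"tx": 1.0, "ty": 0, "tz": 0, "wx": 0, "wy": 0, "wz": 0}]'

```text
time_s: 3.95
tool_pos: [0.589, 0.0511, 0.3135]
tool_rot: [-2.578, -1.795, 0.0]
contact_force: [-0.5, -1.9, 0.6]
gripper_width: 0.0001
grip_force: 1.1
```

Emit:
move_arm --rows '[{"tx": 0.08, "ty": 0, "tz": 0, "wx": 0, "wy": 0, "wz": 0}, {"tx": 0.16, "ty": 0, "tz": 0, "wx": 0, "wy": 0, "wz": 0}, {"tx": 0.24, "ty": 0, "tz": 0, "wx": 0, "wy": 0, "wz": 0}, {"tx": 0.32, "ty": 0, "tz": 0, "wx": 0, "wy": 0, "wz": 0}, {"tx": 0.38, "ty": 0, "tz": 0, "wx": 0, "wy": 0, "wz": 0}, {"tx": 0.42, "ty": 0, "tz": 0, "wx": 0, "wy": 0, "wz": 0}, {"tx": 0.44, "ty": 0, "tz": 0, "wx": 0, "wy": 0, "wz": 0}, {"tx": 0.46, "ty": 0, "tz": 0, "wx": 0, "wy": 0, "wz": 0}, {"tx": 0.46, "ty": 0, "tz": 0, "wx": 0, "wy": 0, "wz": 0}]'

```text
time_s: 4.7
tool_pos: [0.6048, 0.0937, 0.3136]
tool_rot: [-2.578, -1.794, -0.0]
contact_force: [-0.1, -0.2, -0.9]
gripper_width: 0.0001
grip_force: 0.0
```

```bash
python3 - <<'E'
from h import *
for c in ["scene","side"]:
    p,W=cloud(c)
    if c=="scene": cv2.imwrite("pics/s1.png",p[60:400,120:460,::-1])
    r=outline_of(c,"lid_grip")
    if r:
        P=W[r[0]["pixels"]];P=P[(P[:,2]>.148)&(P[:,2]<.165)]
        print(c,len(P),np.median(P[:,2]),rect(P) if len(P)>5 else 0)
    print(c,[(np.round(x["location"],4),x["score"]) for x in mark_of(c,"lid_grip")[:1]])
E
```

```text
scene 170 0.15488657110158288 (array([633.4, 102.2]), array([14.3, 43. ]), 69.81)
scene [(array([0.6108, 0.1101, 0.1542]), 0.84)]
side 204 0.15452930114802266 (array([606.5, 100.2]), array([33., 89.]), 66.05)
side [(array([0.6117, 0.1135, 0.1571]), 0.67)]
```

Emit:
move_arm --rows '[{"tx": 0.01, "ty": 0, "tz": 0, "wx": 0, "wy": 0, "wz": 0}, {"tx": 0.02, "ty": 0, "tz": 0, "wx": 0, "wy": 0, "wz": 0}, {"tx": 0.03, "ty": 0, "tz": 0, "wx": 0, "wy": 0, "wz": 0}, {"tx": 0.04, "ty": 0, "tz": 0, "wx": 0, "wy": 0, "wz": 0}, {"tx": 0.045, "ty": 0, "tz": 0, "wx": 0, "wy": 0, "wz": 0}, {"tx": 0.05, "ty": 0, "tz": 0, "wx": 0, "wy": 0, "wz": 0}, {"tx": 0.05, "ty": 0, "tz": 0, "wx": 0, "wy": 0, "wz": 0}]'

```text
time_s: 5.58
tool_pos: [0.6064, 0.0977, 0.3138]
tool_rot: [2.578, 1.793, -0.002]
contact_force: [-2.3, -6.1, 2.3]
gripper_width: 0.0001
grip_force: 2.8
```

Emit:
move_arm --rows '[{"tx": 0.01, "ty": 0, "tz": 0, "wx": 0, "wy": 0, "wz": 0}, {"tx": 0.02, "ty": 0, "tz": 0, "wx": 0, "wy": 0, "wz": 0}, {"tx": 0.02, "ty": 0, "tz": 0, "wx": 0, "wy": 0, "wz": 0}]'

```text
time_s: 5.83
tool_pos: [0.6067, 0.0984, 0.3138]
tool_rot: [2.578, 1.791, -0.006]
contact_force: [-6.5, -14.1, 5.3]
gripper_width: -0.0
grip_force: 7.8
```

Force rose to 15 N with almost no further travel, so the lid is at its stop. I'll back off, rise and look at the caddy.

Emit:
move_arm --rows '[{"tx": -0.1, "ty": 0, "tz": 0, "wx": 0, "wy": 0, "wz": 0}, {"tx": -0.25, "ty": 0, "tz": -0.2, "wx": 0, "wy": 0, "wz": 0}, {"tx": -0.5, "ty": 0, "tz": -0.5, "wx": 0, "wy": 0, "wz": 0}, {"tx": -0.75, "ty": 0, "tz": -0.8, "wx": 0, "wy": 0, "wz": 0}, {"tx": -1, "ty": 0, "tz": -1, "wx": 0, "wy": 0, "wz": 0}, {"tx": -1, "ty": 0, "tz": -1, "wx": 0, "wy": 0, "wz": 0}]'

```text
time_s: 6.33
tool_pos: [0.5713, 0.0033, 0.4192]
tool_rot: [2.577, 1.789, 0.009]
contact_force: [-0.8, 0.4, 0.6]
gripper_width: -0.0001
grip_force: 0.0
```

Emit:
move_arm --claw 0.6 --rows '[{"tx": -0.3, "ty": 0, "tz": 0, "wx": 0, "wy": 0, "wz": 0}, {"tx": -0.6, "ty": 0, "tz": 0, "wx": 0, "wy": 0, "wz": 0}, {"tx": -0.85, "ty": 0, "tz": 0, "wx": 0, "wy": 0, "wz": 0}, {"tx": -1, "ty": 0, "tz": 0, "wx": 0, "wy": 0, "wz": 0}, {"tx": -1, "ty": 0, "tz": 0, "wx": 0, "wy": 0, "wz": 0}, {"tx": -1, "ty": 0, "tz": 0, "wx": 0, "wy": 0, "wz": 0}, {"tx": -1, "ty": 0, "tz": 0, "wx": 0, "wy": 0, "wz": 0}]'

```text
time_s: 6.92
tool_pos: [0.5379, -0.087, 0.4134]
tool_rot: [-2.578, -1.794, -0.001]
contact_force: [0.4, 0.1, 0.2]
gripper_width: 0.0512
grip_force: 0.0
```

```bash
python3 - <<'E'
from h import *
o=get_obs();print(o["tool_pos"],o["tool_rot"],o["gripper_width"])
for c in ["wrist","scene","side"]:
    p,W=cloud(c)
    if c=="wrist": cv2.imwrite("pics/w2.png",p[:,:,::-1])
    if c=="scene": cv2.imwrite("pics/s2.png",p[:,:,::-1])
    for n in ["caddy_grip","caddy","lid_grip","spice0","spice1","spice2","spice3","lentils","bowl","measure"]:
        print(c,n,[(np.round(x["location"],4),round(x["score"],2)) for x in mark_of(c,n)[:2]])
    w=np.array([.5573,-.0333]);cy=np.array([.348,.9375]);cx=np.array([.9375,-.348])
    d=W[...,:2]-w;a=d@cx;b=d@cy
    m=(abs(a)<.06)&(abs(b)<.075)&(W[...,2]>.108)&(W[...,2]<.12)
    P=W[m];print(c,"bar",len(P),np.median(P[:,2]) if len(P) else 0,rect(P) if len(P)>5 else 0)
    m=(abs(a)<.05)&(b>.1)&(W[...,2]>.15)&(W[...,2]<.16)
    P=W[m];print(c,"lidbar",len(P),rect(P) if len(P)>5 else 0)
E
```

```text
[ 0.5379118  -0.08704594  0.41338235] [-2.57814918e+00 -1.79423972e+00 -5.39764422e-04] 0.05121445608173633
wrist caddy_grip [(array([ 0.5599, -0.0418,  0.108 ]), 0.76)]
wrist caddy [(array([ 0.5757, -0.071 ,  0.0132]), 0.71), (array([ 0.5574, -0.0431,  0.0093]), 0.7)]
wrist lid_grip []
wrist spice0 [(array([ 0.5745, -0.071 ,  0.0128]), 0.95), (array([ 0.5229, -0.0561,  0.0149]), 0.78)]
wrist spice1 [(array([ 0.5745, -0.071 ,  0.0128]), 0.95), (array([ 0.5229, -0.0561,  0.0149]), 0.78)]
wrist spice2 [(array([ 0.5745, -0.071 ,  0.0128]), 0.95), (array([ 0.5229, -0.0561,  0.0149]), 0.78)]
wrist spice3 [(array([ 0.5745, -0.071 ,  0.0128]), 0.95), (array([ 0.5229, -0.0561,  0.0149]), 0.78)]
wrist lentils []
wrist bowl []
wrist measure [(array([ 0.7256, -0.0877,  0.0013]), 0.76)]
wrist bar 2432 0.11404873959958285 (array([556.5, -37.9]), array([91.4, 14. ]), 71.04)
wrist lidbar 0 0
scene caddy_grip [(array([ 0.5559, -0.0364,  0.103 ]), 0.98)]
scene caddy [(array([ 0.5576, -0.0438,  0.0105]), 0.67), (array([0.6133, 0.115 , 0.1521]), 0.66)]
scene lid_grip []
scene spice0 []
scene spice1 []

[... 530 characters left out ...]
), 0.71), (array([ 0.5684, -0.0713,  0.01  ]), 0.64)]
side spice1 [(array([ 0.5411, -0.004 ,  0.0124]), 0.71), (array([ 0.5684, -0.0713,  0.01  ]), 0.64)]
side spice2 [(array([ 0.5411, -0.004 ,  0.0124]), 0.71), (array([ 0.5684, -0.0713,  0.01  ]), 0.64)]
side spice3 [(array([ 0.5411, -0.004 ,  0.0124]), 0.71), (array([ 0.5684, -0.0713,  0.01  ]), 0.64)]
side lentils [(array([ 7.611e-01,  6.270e-02, -2.000e-04]), 0.65), (array([ 0.5542, -0.0363,  0.0116]), 0.17)]
side bowl []
side measure [(array([ 7.219e-01, -8.150e-02,  5.000e-04]), 0.71)]
side bar 387 0.11434960754592334 (array([555.1, -40.6]), array([91.6, 15.3]), 70.91)
side lidbar 225 (array([600.8, 117.4]), array([16.7, 64.1]), 68.65)
```

View pics/w2.png

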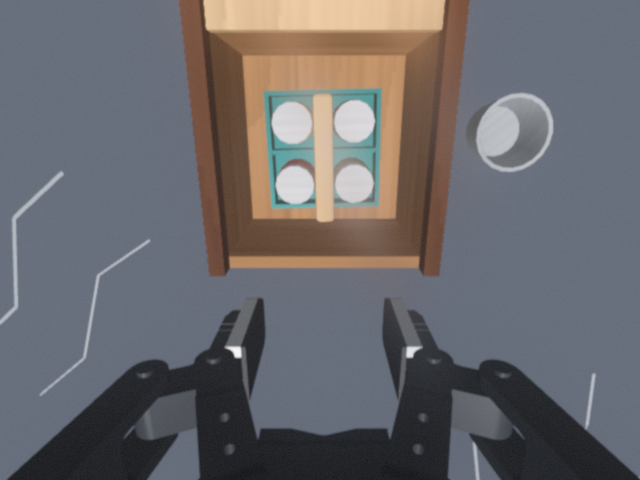

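The wrist view shows the lid clear of the compartment. The caddy's grip bar runs (323,95)–(325,222) with four caps upright around it. The bar centre is about (0.556, -0.039), its top at 0.114 and its direction 71°, which agrees across three cameras and with the text's height.

Emit:
move_arm --rows '[{"tx": 0.15, "ty": 0, "tz": 0, "wx": 0, "wy": 0, "wz": -0.015}, {"tx": 0.35, "ty": 0, "tz": 0.1, "wx": 0, "wy": 0, "wz": -0.015}, {"tx": 0.51, "ty": 0, "tz": 0.3, "wx": 0, "wy": 0, "wz": -0.015}, {"tx": 0.51, "ty": 0, "tz": 0.5, "wx": 0, "wy": 0, "wz": -0.015}, {"tx": 0.51, "ty": 0, "tz": 0.7, "wx": 0, "wy": 0, "wz": -0.015}, {"tx": 0.51, "ty": 0, "tz": 0.9, "wx": 0, "wy": 0, "wz": -0.015}, {"tx": 0.51, "ty": 0, "tz": 0.9, "wx": 0, "wy": 0, "wz": -0.015}, {"tx": 0.51, "ty": 0, "tz": 0.9, "wx": 0, "wy": 0, "wz": -0.015}]'

```text
time_s: 9.23
tool_pos: [0.5551, -0.0397, 0.3233]
tool_rot: [-2.556, -1.824, 0.002]
contact_force: [0.9, -0.1, -0.1]
gripper_width: 0.0511
grip_force: 0.0
```

```bash
python3 - <<'E'
from h import *
from scipy.spatial.transform import Rotation as Ro
o=get_obs();R=Ro.from_rotvec(o["tool_rot"]).as_matrix()
print(o["tool_pos"],R.round(4).tolist(),o["gripper_width"])
print("to go",R.T@(np.array([.556,-.039,.259])-o["tool_pos"]))
p,W=cloud("wrist");cv2.imwrite("pics/w3.png",p[:,:,::-1])
d=W[...,:2]-np.array([.5573,-.0333])
m=(np.hypot(d[...,0],d[...,1])<.075)&(W[...,2]>.108)&(W[...,2]<.12)
P=W[m];print(len(P),np.median(P[:,2]),rect(P))
E
```

```text
[ 0.55511493 -0.03971213  0.32327045] [[0.3253, 0.9456, -0.0018], [0.9456, -0.3254, 0.0002], [-0.0004, -0.0017, -1.0]] 0.051134742213634336
to go [0.00098876 0.00071636 0.06426889]
4353 0.11403538878133801 (array([520.3, -38.3]), array([116.3,  82.2]), 71.06)
```

View pics/w3.png

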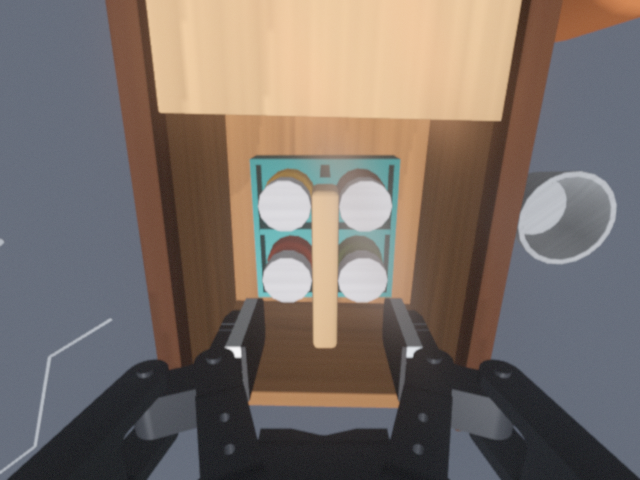

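The bar (325,190–345) lies midway between the open fingers (250 and 398), and all four jars are upright. I'll descend and grip.

Emit:
move_arm --rows '[{"tx": 0.01, "ty": 0.007, "tz": 0.15, "wx": 0, "wy": 0, "wz": 0}, {"tx": 0.01, "ty": 0.007, "tz": 0.3, "wx": 0, "wy": 0, "wz": 0}, {"tx": 0.01, "ty": 0.007, "tz": 0.45, "wx": 0, "wy": 0, "wz": 0}, {"tx": 0.01, "ty": 0.007, "tz": 0.55, "wx": 0, "wy": 0, "wz": 0}, {"tx": 0.01, "ty": 0.007, "tz": 0.64, "wx": 0, "wy": 0, "wz": 0}, {"tx": 0.01, "ty": 0.007, "tz": 0.64, "wx": 0, "wy": 0, "wz": 0}, {"tx": 0.01, "ty": 0.007, "tz": 0.64, "wx": 0, "wy": 0, "wz": 0}]'

```text
time_s: 9.87
tool_pos: [0.5565, -0.0391, 0.2602]
tool_rot: [2.557, 1.824, 0.0]
contact_force: [0.4, 0.1, 0.3]
gripper_width: 0.0513
grip_force: 0.0
```

Emit:
move_arm --claw 0 --newtons 60 --rows '[{"tx": 0, "ty": 0, "tz": 0, "wx": 0, "wy": 0, "wz": 0}, {"tx": 0, "ty": 0, "tz": 0, "wx": 0, "wy": 0, "wz": 0}, {"tx": 0, "ty": 0, "tz": 0, "wx": 0, "wy": 0, "wz": 0}, {"tx": 0, "ty": 0, "tz": 0, "wx": 0, "wy": 0, "wz": 0}, {"tx": 0, "ty": 0, "tz": 0, "wx": 0, "wy": 0, "wz": 0}, {"tx": 0, "ty": 0, "tz": 0, "wx": 0, "wy": 0, "wz": 0}, {"tx": 0, "ty": 0, "tz": 0, "wx": 0, "wy": 0, "wz": 0}, {"tx": 0, "ty": 0, "tz": 0, "wx": 0, "wy": 0, "wz": 0}]'

```text
time_s: 10.53
tool_pos: [0.5563, -0.039, 0.2603]
tool_rot: [2.557, 1.825, 0.001]
contact_force: [-3.8, 2.0, 5.7]
gripper_width: 0.013
grip_force: 62.8
```

Emit:
move_arm --rows '[{"tx": 0, "ty": 0, "tz": -0.02, "wx": 0, "wy": 0, "wz": 0}, {"tx": 0, "ty": 0, "tz": -0.06, "wx": 0, "wy": 0, "wz": 0}, {"tx": 0, "ty": 0, "tz": -0.12, "wx": 0, "wy": 0, "wz": 0}, {"tx": 0, "ty": 0, "tz": -0.19, "wx": 0, "wy": 0, "wz": 0}, {"tx": 0, "ty": 0, "tz": -0.26, "wx": 0, "wy": 0, "wz": 0}, {"tx": 0, "ty": 0, "tz": -0.33, "wx": 0, "wy": 0, "wz": 0}, {"tx": 0, "ty": 0, "tz": -0.4, "wx": 0, "wy": 0, "wz": 0}, {"tx": 0, "ty": 0, "tz": -0.46, "wx": 0, "wy": 0, "wz": 0}, {"tx": 0, "ty": 0, "tz": -0.5, "wx": 0, "wy": 0, "wz": 0}, {"tx": 0, "ty": 0, "tz": -0.52, "wx": 0, "wy": 0, "wz": 0}, {"tx": 0, "ty": 0, "tz": -0.52, "wx": 0, "wy": 0, "wz": 0}, {"tx": 0, "ty": 0, "tz": -0.52, "wx": 0, "wy": 0, "wz": 0}]'

```text
time_s: 11.53
tool_pos: [0.5564, -0.039, 0.3115]
tool_rot: [-2.557, -1.824, 0.0]
contact_force: [0.2, -0.1, -5.2]
gripper_width: 0.0132
grip_force: 61.4
```

Emit:
move_arm --rows '[{"tx": 0, "ty": 0, "tz": -0.03, "wx": 0, "wy": 0, "wz": 0}, {"tx": 0, "ty": 0, "tz": -0.09, "wx": 0, "wy": 0, "wz": 0}, {"tx": 0, "ty": 0, "tz": -0.17, "wx": 0, "wy": 0, "wz": 0}, {"tx": 0, "ty": 0, "tz": -0.26, "wx": 0, "wy": 0, "wz": 0}, {"tx": 0, "ty": 0, "tz": -0.35, "wx": 0, "wy": 0, "wz": 0}, {"tx": 0, "ty": 0, "tz": -0.44, "wx": 0, "wy": 0, "wz": 0}, {"tx": 0, "ty": 0, "tz": -0.53, "wx": 0, "wy": 0, "wz": 0}, {"tx": 0, "ty": 0, "tz": -0.6, "wx": 0, "wy": 0, "wz": 0}, {"tx": 0, "ty": 0, "tz": -0.65, "wx": 0, "wy": 0, "wz": 0}, {"tx": 0, "ty": 0, "tz": -0.67, "wx": 0, "wy": 0, "wz": 0}, {"tx": 0, "ty": 0, "tz": -0.67, "wx": 0, "wy": 0, "wz": 0}]'

```text
time_s: 12.45
tool_pos: [0.5565, -0.039, 0.3791]
tool_rot: [2.557, 1.824, 0.001]
contact_force: [-0.0, 0.2, -4.8]
gripper_width: 0.013
grip_force: 61.4
```

Emit:
move_arm --rows '[{"tx": 0, "ty": 0, "tz": -0.03, "wx": 0, "wy": 0, "wz": 0}, {"tx": 0, "ty": 0, "tz": -0.09, "wx": 0, "wy": 0, "wz": 0}, {"tx": 0, "ty": 0, "tz": -0.17, "wx": 0, "wy": 0, "wz": 0}, {"tx": 0, "ty": 0, "tz": -0.26, "wx": 0, "wy": 0, "wz": 0}, {"tx": 0, "ty": 0, "tz": -0.35, "wx": 0, "wy": 0, "wz": 0}, {"tx": 0, "ty": 0, "tz": -0.44, "wx": 0, "wy": 0, "wz": 0}, {"tx": 0, "ty": 0, "tz": -0.53, "wx": 0, "wy": 0, "wz": 0}, {"tx": 0, "ty": 0, "tz": -0.6, "wx": 0, "wy": 0, "wz": 0}, {"tx": 0, "ty": 0, "tz": -0.65, "wx": 0, "wy": 0, "wz": 0}, {"tx": 0, "ty": 0, "tz": -0.67, "wx": 0, "wy": 0, "wz": 0}, {"tx": 0, "ty": 0, "tz": -0.67, "wx": 0, "wy": 0, "wz": 0}, {"tx": 0, "ty": 0, "tz": -0.67, "wx": 0, "wy": 0, "wz": 0}]'

```text
time_s: 13.45
tool_pos: [0.5565, -0.039, 0.4454]
tool_rot: [-2.557, -1.824, 0.001]
contact_force: [-0.2, -0.2, -4.9]
gripper_width: 0.0127
grip_force: 61.4
```

```bash
python3 - <<'E'
from h import *
o=get_obs();print(o["time_s"],o["tool_pos"],o["tool_rot"],o["grip_force"],o["contact_force"])
im=[]
cy=np.array([.348,.9375])
for c in ["side","scene"]:
    p,W=cloud(c);im.append(p)
    for n in ["caddy","caddy_grip","lid_grip","bowl","lentils","measure","spice0"]:
        print(c,n,[(np.round(x["location"],4),round(x["score"],2)) for x in mark_of(c,n)[:4]])
    d=W[...,:2]-np.array([.613,.117])
    m=(abs(d@np.array([.9375,-.348]))<.05)&(abs(d@cy)<.02)&(W[...,2]>.15)&(W[...,2]<.16)
    P=W[m];print("lidbar",len(P),rect(P) if len(P)>5 else 0)
    r=outline_of(c,"caddy")
    if r:
        z=W[r[0]["pixels"]][:,2];print("caddy z",np.nanpercentile(z,[1,5,50,99]))
cv2.imwrite("pics/f.png",np.hstack([cv2.resize(i[20:380,60:540],(400,300)) for i in im])[:,:,::-1])
E
```

```text
13.45 [ 0.55645286 -0.03904834  0.44535166] [-2.55721749e+00 -1.82436597e+00  5.41141401e-04] 61.376627683639526 [-0.18307573 -0.16226397 -4.93309085]
side caddy [(array([ 0.5546, -0.036 ,  0.1947]), 0.57)]
side caddy_grip [(array([ 0.5385, -0.0048,  0.1996]), 0.6), (array([ 0.5592, -0.0369,  0.289 ]), 0.59), (array([0.5851, 0.0441, 0.0007]), 0.35)]
side lid_grip [(array([0.6134, 0.1158, 0.1573]), 0.91)]
side bowl []
side lentils [(array([ 7.612e-01,  6.370e-02, -1.000e-04]), 0.6), (array([ 0.5203, -0.055 ,  0.1982]), 0.52), (array([ 0.723 , -0.0814,  0.0021]), 0.48)]
side measure [(array([ 7.255e-01, -8.270e-02,  3.000e-04]), 0.61)]
side spice0 [(array([ 0.5197, -0.0581,  0.1999]), 0.94), (array([ 0.5403, -0.0048,  0.1972]), 0.63), (array([ 0.5682, -0.0733,  0.1968]), 0.62), (array([ 0.5888, -0.0199,  0.2003]), 0.46)]
lidbar 175 (array([593.7, 119.3]), array([16.4, 50.6]), 70.57)
caddy z [0.19669114 0.2001406  0.22075108 0.30096062]
scene caddy [(array([ 0.5558, -0.0397,  0.1966]), 0.67)]
scene caddy_grip [(array([ 0.56  , -0.0374,  0.2878]), 0.75), (array([ 0.591 , -0.0201,  0.1954]), 0.16)]
scene lid_grip [(array([0.613 , 0.1137, 0.1555]), 0.83)]
scene bowl [(array([ 0.6651,  0.2795, -0.0015]), 0.81)]
scene lentils [(array([0.7576, 0.0645, 0.0051]), 0.63)]
scene measure [(array([ 0.7261, -0.0832, -0.0023]), 0.62), (array([ 0.5916, -0.0218,  0.1978]), 0.62)]
scene spice0 [(array([ 0.5736, -0.072 ,  0.1983]), 0.73), (array([ 0.5898, -0.02  ,  0.198 ]), 0.58), (array([ 0.5585, -0.0383,  0.2888]), 0.44)]
lidbar 316 (array([612.7, 113.9]), array([14.7, 90.5]), 69.39)
caddy z [0.03634965 0.19847587 0.23957503 0.30094124]
```

View pics/f.png

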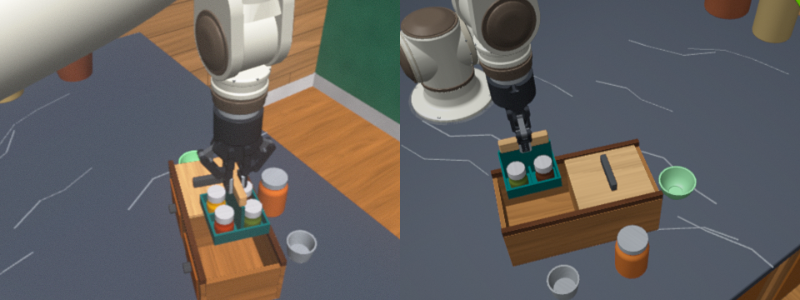

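The pictures show the caddy level at about z 0.195, around 60 mm above the rim. All four jars are standing in it, the lid is at its stop, and the bystanders haven't moved. I'll hand in.

```bash
python3 -c "
from bench import order
print(order.sign_off())"
```

```text
the job is handed in; nothing more can be done
None
```

The job is handed in: the lid is open against its end stop, the gripper is holding the caddy still and level about 60 mm above the rim with all four jars upright, and the bowl, storage jar and measuring cup were not touched.

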